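# Bleed the canister filter head with its winged key

## Task

Take the winged key out of its holder in the black tray caddy and, with the key's blade in the slot of the brass tap screw on the filter head, turn the screw a quarter turn clockwise (seen from above) to its stop to shut the tap. Then put the key through the slot of the steel plate beside it, push it fully down against the spring until its collar sits on the plate, twist it a quarter turn clockwise against the spring, and finish while still gripping it and holding it pressed home and twisted: do not let go, it would spring back. Leave the cave, jar, suction clip and scoop where they are.

Things in the scene. Friction and masses are not known exactly. Their poses are not given: they have to be found in the camera images.
- key_grip (a point): Winged key standing upright in its holder; this point is the centre of its wing, 46 mm above the blade's lower end; z up. Wing: grey bar 44 mm long (x), 14 mm thick (y; grip across this), 44 mm tall. Below it a round collar 46 mm across, from 22 to 26 mm under this point, which hangs on the holder's rim. The same after a half turn about z. Lift at least 25 mm to clear the holder.
- key: The same key, 0.12 kg; origin at the centre of the blade's lower end, axes as above. Steel blade 29 mm long (x, parallel to the wing) by 9 mm thick by 10 mm tall, its foot fully rounded (radius 4.5 mm) as a lead-in; above it a round stem 9 mm thick, 10 mm long, then the collar (underside 20 mm above this origin).
- caddy: Black open tray 120 mm (x) by 150 mm (y) by 30 mm tall, fixed; origin under its centre. A holder block 70 by 70 mm, top 38 mm up, stands in its middle with the key in its round well.
- head: Black filter head, a fixed block 130 mm (x) by 220 mm (y), flat top 64 mm up; origin under its centre. Along its y: the steel bayonet plate (64 mm square, 6 mm thick, its top 70 mm up) at +55 mm and the round brass tap screw at -55 mm.
- tap_slot (a point): Centre of the top of the brass tap screw (about 46 mm across, flush with the head's top at 64 mm). x lies along its slot: 34 mm long, 12 mm wide, 8 mm deep, closed at the ends; turns with the screw. z up. The key's blade goes in, and up to 0.15 rad of play is left.
- tap_screw (a joint): Turn of the tap screw, rad, growing clockwise from above: 0 = slot along the head's x, starts 0 to 0.25, stop at 1.6. Stiff friction of 0.05 N m, it stays where left.
- port_mouth (a point): Centre of the slot in the steel plate, at the plate's top, fixed. x along the slot: 34 by 12 mm, through the 6 mm plate; z up. Below, a sprung cup with a like slot (floor 13 mm under the plate's top) takes the blade's tip and moves and turns with it. 16 mm deep the blade clears the plate and can turn beneath it; at 20 mm the collar sits on the plate (fully home).
- bleed_push (a joint): How far the sprung cup is pushed down, m: 0 at rest, 0.003 when the blade just clears the plate, 0.007 with the collar on the plate. Spring 5 N at 0, 8.5 N at 0.007.
- bleed_turn (a joint): Turn of the sprung cup, rad, growing clockwise from above: 0 at rest, lined up with the plate's slot, stop at 1.6. Return spring 0.03 N m at 0, 0.125 N m at 1.57; up to 0.15 rad of play to the blade.
- cave: White ceramic cave, a dome 90 mm wide, 62 mm tall, loose; origin under its centre.
- jar: Clear glass jar 70 mm wide, 90 mm tall, loose; origin under its centre.
- clip: Blue suction cup clip 40 mm wide, 33 mm tall, loose; origin under its centre.
- scoop: Small orange scoop, bowl 45 by 50 mm, 22 mm tall, handle to its +y, 125 mm long in all, loose; origin under the bowl.
Mind the look-alikes: they are no part of the job. Of the things like the key, leave any that is purple, red or turquoise; of the rest the larger one is meant.

How it is judged:
On the way, in this order (a step that is already met when the one before it is completed fails the run):
1. the tap screw is turned to its stop by the key in its slot (value of joint tap_screw above 1.25 rad and horizontal distance between key_grip and tap_slot below 0.006 m and contact force between key and head above 0.2 N and contact force between the fingers and key above 0.5 N), for 0.05 s.
2. the key is pushed through the plate, twisted a quarter turn and held (value of joint bleed_push above 0.005 m and value of joint bleed_turn above 1.25 rad and horizontal distance between key_grip and port_mouth below 0.006 m and angle between key_grip's own z axis and vertical below 0.15 rad), for 0.2 s.
At the end, for the whole second after the job is handed in: Tap screw beyond 1.25 rad; key upright (0.15 rad), within 6 mm of the plate slot's centre; sprung cup pushed down over 5 mm (let go, it rises to 3 mm) and turned beyond 1.25 rad; fingers grip the key (over 1 N), key presses the head with over 2 N (all of step 2 and value of joint tap_screw above 1.25 rad and contact force between the fingers and key above 1 N and contact force between key and head above 2 N); the arm keeps its last pose, push and grip.
It fails at once if the cave is moved more than 20 mm (distance of cave from where it was at the start of the episode above 0.02 m).
It fails at once if the jar is moved more than 20 mm (distance of jar from where it was at the start of the episode above 0.02 m).
It fails at once if the clip is moved more than 20 mm (distance of clip from where it was at the start of the episode above 0.02 m).
It fails at once if the scoop is moved more than 20 mm (distance of scoop from where it was at the start of the episode above 0.02 m).
It also fails if it takes over 54 s, if anything falls off the work surface, if the arm or the gripper's body presses on something with over 40 N, if the wrist force passes 120 N, or if a joint passes its speed limit or range.

## Robot

A 7-joint arm with a two-finger parallel gripper is mounted at the origin on the work surface. World frame = base frame: x ahead of the robot, y to its left, z up, the work surface at z = 0. Lengths are in m, angles in rad, forces in N, time in s.
With the tool pointing down it reaches from about 0.425 to 0.925 m from the base axis. Payload 6.8 kg.
Tool frame: the origin (TCP) lies between the finger pads; the fingertips stand 22 mm ahead of it and the grasp point (between the pads) lies 3 mm ahead of it; x points along the fingers, y is the direction in which the jaws open and shut, and the axes are right-handed (so a half turn about x gives the same grasp; the last joint's range is limited). The gripper opens to 85 mm and grips with 20 to 120 N. Pads are 22 mm wide; open, the fingers measure 114 mm over their backs; the gripper's body (76 mm by 85 mm) begins 54 mm behind the grasp point. The pads swing forward as they close: fully open they stand 13 mm farther back than shut.
Start: joints at [-1.305, 0.477, 0.022, 1.555, -0.011, 1.109, -0.083], TCP at [0.246, 0.628, 0.253] pointing down, gripper open.
Joint ranges: [-2.96, 2.96], [-0.34, 2.1], [-1.41, 1.46], [0.24, 2.44], [-1.37, 4.51], [0.17, 1.92], [-2.96, 2.96]. Speed limits (rad/s): [2.39, 2.39, 3.14, 3.14, 3.14, 3.14, 3.14].

## Interface

Orientations are given as a 3x3 rotation matrix whose columns are the frame's x, y, z axes.
In Python, from station import manip gives the robot as it stands.
- The arm moves only by the shell command python3 -m handwheel 'ROWS' [FORCE]. ROWS is JSON, a list of rows, each a list of 5 numbers: the shift along the world's x, y, z in cm, then the turn about the world's z in rad, then the finger opening in cm, from 0 to 8.54. A call has 1 to 12 rows; each row shifts and turns the commanded pose from where the row before left it; what a row does not reach is not made up. A row lasts 1/8 s, in which the tool goes at most 62.5 mm and 10.7 degrees, less where a joint would pass 70% of its speed; a pose out of reach is approached as far as the arm can. A call is refused whole if a number of a shift passes 6.25 or a number of a turn 0.188, either way. A call with a gripper value outside its range is refused whole. The fingers move at their own pace and stop on an object; FORCE is the grip in N (left out, the last holds). Time passes only in rows, so rows that do not move let the fingers close. It gives the time, the measured TCP pose, the force and the opening at its end, in the units of the state.
- manip.get_obs(): the state, without advancing time (a new reading comes with each control period).
- manip.capture(name): name is "scene" or "top" or "wrist"; returns the picture (420x560x3 uint8, red, green, blue); there is no depth.
- manip.get_calibration(name): a dict with "camera_matrix" (3x3 intrinsics, pixels), "rvec" (rotation vector, rad) and "tvec" (3), from world to camera coordinates, as OpenCV has them. Camera axes: x right, y down, z forward; pixel columns grow to the right and rows downward; lengths in m; the calibration is good to about 2 mm. A picture is of the moment at which its call begins: read the wrist's pose just before it. get_calibration takes no time and is no camera call; for the wrist camera it gives the pose at the moment of the call.
- manip.hand_in(): hands the job in, once; it reports no verdict.
The state is a dict: "clock": time; "q": joint angles; "joint_velocities": joint speeds; "joint_efforts": joint torques, N m; "eef_pos": TCP position; "eef_rot": TCP orientation; "force": force on the tool from outside, world axes, zero at the start; "torque": the same for the moment, N m; "finger_gap": finger opening in m.
Only numpy, scipy, OpenCV 4.12 (cv2) and the standard library are available. Lean on these libraries where they do the work, as an engineer would, in place of code of your own. Each camera call takes 0.05 s, during which the arm holds its last target. There are 200 camera calls.

## Working session

There is one attempt and no reset: what is moved stays moved. The work goes in short steps, Python scripts to look and compute and a shell command to move; the robot and the scene stay as the last step left them, time stands still between calls to the robot, and variables do not carry over. Pictures are saved under pics/ and viewed, about 8 in all and at most 12, crops included, and the job is handed in when it is done.

```bash
mkdir -p pics; ls; cat > h.py <<'E'
import numpy as np,cv2
from station import manip
def cal(n):
    c=manip.get_calibration(n);K=np.array(c['camera_matrix'],float);R=cv2.Rodrigues(np.array(c['rvec'],float))[0];t=np.array(c['tvec'],float).ravel();return K,R,t
def ray(c,u,v,z):
    K,R,t=c;o=-R.T@t;d=R.T@np.linalg.inv(K)@np.array([u,v,1.]);return o+d*(z-o[2])/d[2]
def proj(c,p):
    K,R,t=c;q=K@(R@np.array(p,float)+t);return q[:2]/q[2]
def snap(n,f):
    c=cal(n);im=manip.capture(n);cv2.imwrite('pics/'+f,im[:,:,::-1]);return c,im
E
python3 - <<'E'
from h import *
o=manip.get_obs();print(o['clock'],o['eef_pos'],np.round(o['eef_rot'],2).tolist(),o['force'],o['finger_gap'])
for n in ['top','scene']:
    c,im=snap(n,n+'.png');print(n,(-c[1].T@c[2]).round(3),c[0].round(0).tolist(),ray(c,280,210,0).round(3))
E
```

```text
pics
0.0 [0.24627965 0.62788379 0.2523304 ] [[-0.0, 0.37, 0.93], [-0.0, 0.93, -0.37], [-1.0, -0.0, 0.0]] [-0.08644662 -1.15568313  0.81222295] 0.0857046283569001
top [0.47  0.018 1.267] [[447.0, 0.0, 279.0], [0.0, 447.0, 208.0], [0.0, 0.0, 1.0]] [0.602 0.017 0.   ]
scene [ 1.107 -0.345  0.718] [[402.0, 0.0, 281.0], [0.0, 402.0, 213.0], [0.0, 0.0, 1.0]] [0.544 0.014 0.   ]
```

View pics/top.png

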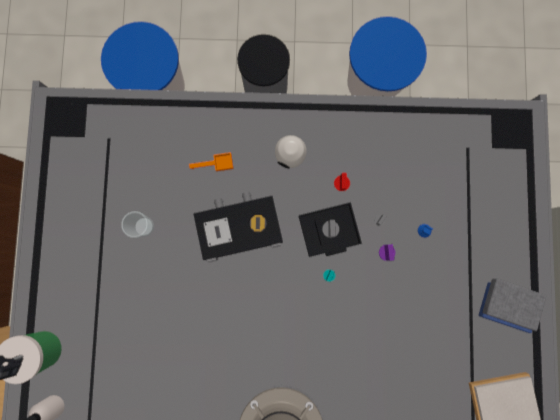

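View pics/scene.png

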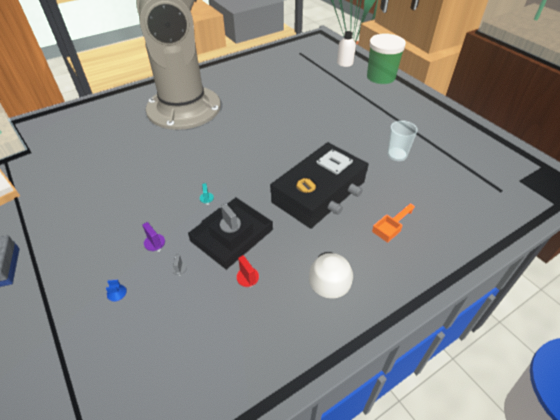

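The top view shows the head around (238,228), with the plate at (218,232) and the screw at (258,223). The caddy is at (330,230) with a grey key at (331,229).

Key-like candidates in the top view:
- red (342,183)
- purple (387,253)
- turquoise (329,275)
- small grey (379,220)
- large grey in the caddy holder (331,229)

The colour rule leaves the two grey ones. The larger, in the caddy, is the one meant, and I'll confirm it in a crop.

```bash
python3 - <<'E'
from h import *
c=cal('top');im=cv2.imread('pics/top.png')
cr=im[170:290,180:440];cv2.imwrite('pics/crop1.png',cv2.resize(cr,None,fx=3,fy=3,interpolation=cv2.INTER_CUBIC))
hsv=cv2.cvtColor(im,cv2.COLOR_BGR2HSV)
def blobs(m,box,name,z,mina=20):
    M=np.zeros_like(m);x0,y0,x1,y1=box;M[y0:y1,x0:x1]=m[y0:y1,x0:x1]
    for k in cv2.findContours(M,cv2.RETR_EXTERNAL,cv2.CHAIN_APPROX_NONE)[0]:
        if cv2.contourArea(k)<mina: continue
        r=cv2.minAreaRect(k);b=np.array([ray(c,u,v,z)[:2] for u,v in cv2.boxPoints(r)])
        print(name,np.round(r[0],1),'ctr',ray(c,*r[0],z).round(4),'edges',np.linalg.norm(np.diff(b,axis=0),axis=1).round(3)[:2],'ang',np.arctan2(*(b[1]-b[0])[::-1]).round(3))
V=hsv[...,2].copy();S=hsv[...,1]
blobs(((V>150)&(S<60)).astype('u1')*255,(195,205,240,260),'plate',.07)
blobs(((S>110)&(V>80)).astype('u1')*255,(240,205,275,240),'screw',.064)
blobs(((V>75)&(S<60)).astype('u1')*255,(312,210,350,248),'collar',.042)
blobs((V<50).astype('u1')*255,(185,190,290,265),'head',.064,500)
blobs((V<50).astype('u1')*255,(295,200,365,260),'caddy',.03,500)
E
```

```text
plate [217.3 231.7] ctr [0.5317 0.1839 0.07  ] edges [0.062 0.06 ] ang -1.298
screw [257.5 223. ] ctr [0.5583 0.0773 0.064 ] edges [0.035 0.043] ang -1.544
collar [325.  228.5] ctr [ 0.5497 -0.1073  0.042 ] edges [0.041 0.017] ang 0.016
collar [334. 228.] ctr [ 0.5518 -0.132   0.042 ] edges [0.022 0.044] ang -1.544
head [237.3 227.7] ctr [0.5442 0.1312 0.064 ] edges [0.218 0.13 ] ang -1.32
caddy [330. 231.] ctr [ 0.5439 -0.1225  0.03  ] edges [0.15  0.126] ang -1.29
```

View pics/crop1.png

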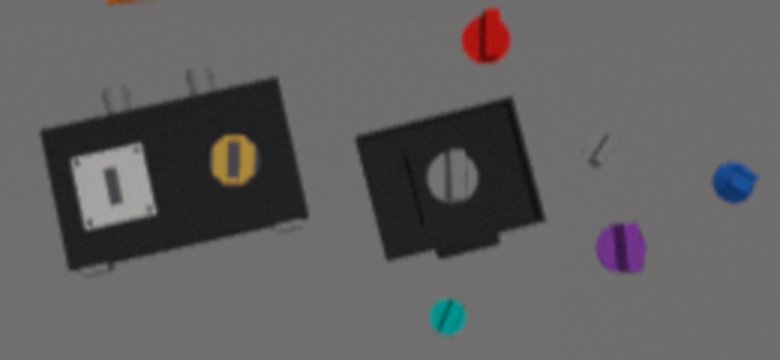

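Crop: the large grey key is confirmed at about (331,229), in the holder, with its wing roughly along world x. The only other grey one is the small piece at (379,220). The head's yaw is about 0.25. Moving above the caddy.

```bash
python3 -m handwheel '[[1.7,-4.16,0,0.02,8.5],[1.7,-4.16,0,0.02,8.5],[1.7,-4.16,0,0.02,8.5],[1.7,-4.16,0,0.02,8.5],[1.7,-4.16,0,0.02,8.5],[1.7,-4.16,0,0.02,8.5],[1.7,-4.16,0,0.02,8.5],[1.7,-4.16,0,0.02,8.5],[1.7,-4.16,0,0.02,8.5]]'
python3 -m handwheel '[[1.7,-4.16,0,0.02,8.5],[1.7,-4.16,0,0.02,8.5],[1.7,-4.16,0,0.02,8.5],[1.7,-4.16,0,0.02,8.5],[1.7,-4.16,0,0.02,8.5],[1.7,-4.16,0,0.02,8.5],[1.7,-4.16,0,0.02,8.5],[1.7,-4.16,0,0.02,8.5],[1.0,-3,0,0.02,8.5],[0,0,0,0,8.5]]'
python3 - <<'E'
from h import *
o=manip.get_obs();print(o['clock'],o['eef_pos'],np.arctan2(*o['eef_rot'][:2,1][::-1]),o['q'].round(2) if hasattr(o['q'],'round') else o['q'])
c,im=snap('wrist','w1.png');np.savez('w1.npz',K=c[0],R=c[1],t=c[2]);print((-c[1].T@c[2]).round(3),c[1].round(2).tolist())
E
```

```text
clock: 1.23
eef_pos: [0.3997, 0.2524, 0.2531]
eef_rot: [[-0.0, 0.192, 0.981], [-0.0, 0.981, -0.192], [-1.0, -0.0, -0.0]]
force: [0.6, 0.4, 0.6]
finger_gap: 0.0852
clock: 2.48
eef_pos: [0.5454, -0.1117, 0.253]
eef_rot: [[-0.0, 0.018, 1.0], [-0.001, 1.0, -0.018], [-1.0, -0.001, -0.0]]
force: [-0.7, 0.7, 1.0]
finger_gap: 0.085
2.475 [ 0.54537571 -0.11173025  0.25301117] 1.5523871627315673 [-0.24  0.29  0.41  1.86 -0.13  1.01  1.77]
[ 0.47  -0.109  0.374] [[0.02, 1.0, -0.0], [0.96, -0.02, 0.29], [0.29, -0.01, -0.96]]
```

View pics/w1.png

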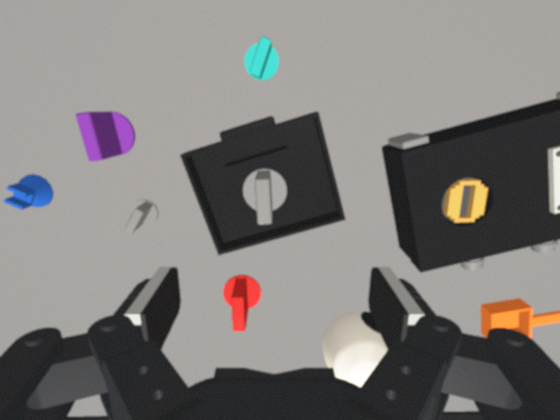

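Wrist view: the collar is at about (265,190), with the wing running down to (265,223). The screw is at (467,202). I'll measure both from here.

```bash
python3 - <<'E'
from h import *
d=np.load('w1.npz');c=(d['K'],d['R'],d['t']);im=cv2.imread('pics/w1.png');hsv=cv2.cvtColor(im,cv2.COLOR_BGR2HSV)
g=hsv[...,2];m=((g>85)).astype('u1');m[:150]=0;m[240:]=0;m[:,:225]=0;m[:,305:]=0
m=cv2.morphologyEx(m*255,cv2.MORPH_OPEN,np.ones((3,3)))
k=max(cv2.findContours(m,cv2.RETR_EXTERNAL,cv2.CHAIN_APPROX_NONE)[0],key=cv2.contourArea)[:,0]
print('bbox',k.min(0),k.max(0))
# collar points: rows <=205, in world on z=.042, circle fit
P=np.array([ray(c,u,v,.042)[:2] for u,v in k if v<203])
A=np.c_[2*P,np.ones(len(P))];s=np.linalg.lstsq(A,(P**2).sum(1),rcond=None)[0];print('collar',s[:2].round(4),'r',np.sqrt(s[2]+s[:2]@s[:2]).round(4))
cv2.imwrite('pics/w1c.png',cv2.resize(np.hstack([im[150:240,225:305],im[160:250,430:510]]),None,fx=5,fy=5,interpolation=cv2.INTER_CUBIC))
for z,x,y in [(.086,*s[:2])]:
  for dx in(-.022,.022):
    for dy in (-.007,.007): print('wing corner pred',proj(c,(x+dx,y+dy,z)).round(1))
m=((hsv[...,1]>90)&(hsv[...,0]>10)&(hsv[...,0]<35)).astype('u1')*255;m[:,:430]=0;m[:,510:]=0;m[:160]=0;m[250:]=0
k=max(cv2.findContours(m,cv2.RETR_EXTERNAL,cv2.CHAIN_APPROX_NONE)[0],key=cv2.contourArea)
P=np.array([ray(c,u,v,.064)[:2] for u,v in k[:,0]]);A=np.c_[2*P,np.ones(len(P))];s=np.linalg.lstsq(A,(P**2).sum(1),rcond=None)[0];print('screw',s[:2].round(4),'r',np.sqrt(s[2]+s[:2]@s[:2]).round(4))
E
```

```text
bbox [242 168] [287 225]
collar [ 0.5503 -0.1217] r 0.0234
wing corner pred [254.5 178.2]
wing corner pred [270.1 177.9]
wing corner pred [256.2 224.4]
wing corner pred [271.1 224.2]
screw [0.5598 0.0772] r 0.0231
```

View pics/w1c.png

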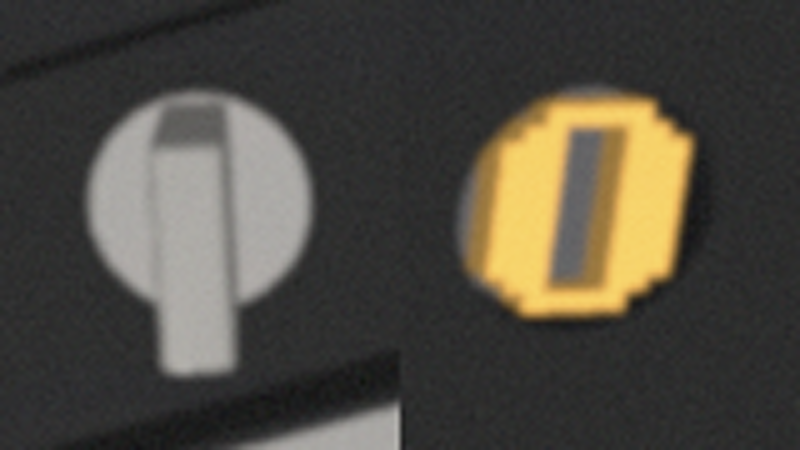

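```bash
python3 - <<'E'
from h import *
d=np.load('w1.npz');c=(d['K'],d['R'],d['t'])
p=[ray(c,u,v,.064) for u,v in [(464,186),(459.6,217.6),(475.6,185.6),(471,217.6)]]
print(np.round(p,4).tolist(),np.mean(p,0).round(4))
for a,b in((0,1),(2,3)): e=p[b]-p[a];print('yaw',np.arctan2(e[1],e[0]).round(3),np.linalg.norm(e).round(4))
E
python3 -m handwheel '[[0.5,-0.93,-3.4,0.034,8.5],[0,0,-5,0,8.5],[0,0,-5,0,8.5],[0,0,-5,0,8.5],[0,0,0,0,8.5],[0,0,0,0,8.5]]' 60
```

```text
[[0.5443, 0.0732, 0.064], [0.5767, 0.0737, 0.064], [0.5441, 0.0844, 0.064], [0.5769, 0.0851, 0.064]] [0.5605 0.0791 0.064 ]
yaw 0.016 0.0324
yaw 0.022 0.0328
clock: 3.28
eef_pos: [0.5514, -0.1175, 0.0708]
eef_rot: [[0.002, -0.021, 1.0], [0.0, 1.0, 0.021], [-1.0, 0.0, 0.002]]
force: [-1.2, -0.3, 0.3]
finger_gap: 0.0847
```

```bash
python3 -m handwheel '[[-0.1,-0.3,-0.1,0,8.5],[0,0,0,0,8.5],[0,0,0,0,3],[0,0,0,0,0],[0,0,0,0,0],[0,0,0,0,0],[0,0,0,0,0],[0,0,0,0,0]]' 60
```

```text
clock: 4.28
eef_pos: [0.5496, -0.1211, 0.0684]
eef_rot: [[0.0, -0.02, 1.0], [-0.0, 1.0, 0.02], [-1.0, -0.0, 0.0]]
force: [-0.5, -0.3, 1.8]
finger_gap: 0.0133
```

```bash
python3 -m handwheel '[[0,0,3,0,0],[0,0,5.5,0,0],[0.25,4,0,0,0],[0.25,4,0,0,0],[0.25,4,0,0,0],[0.25,2.9,0,0,0],[0,0,0,0,0],[0,0,0,0,0]]'
python3 - <<'E'
from h import *
o=manip.get_obs();print(o['eef_pos'],o['finger_gap'],o['force'])
c,im=snap('wrist','w2.png');np.savez('w2.npz',K=c[0],R=c[1],t=c[2])
E
```

```text
clock: 5.28
eef_pos: [0.5591, 0.0271, 0.1531]
eef_rot: [[-0.001, -0.02, 1.0], [-0.001, 1.0, 0.02], [-1.0, -0.001, -0.001]]
force: [0.0, -0.2, -0.4]
finger_gap: 0.0135
[0.55913703 0.02713955 0.15305823] 0.013483105568426947 [ 0.03728956 -0.20152448 -0.38507397]
```

View pics/w2.png

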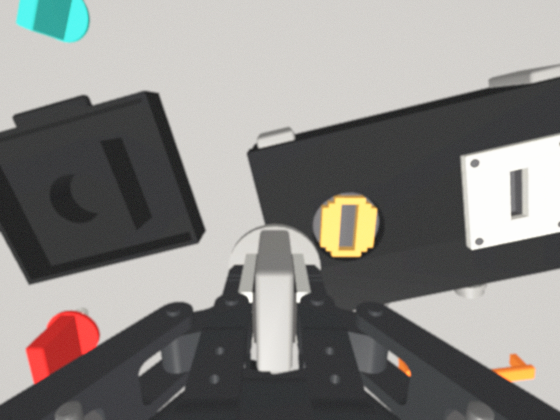

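Wrist view: the key is gripped, with the collar arc at (230–320, 225–270). The screw slot is at (348,227) and the plate slot at (517,193). Next I'll measure the collar centre and both slots.

```bash
cat > m.py <<'E'
from h import *
def fit(P):
    A=np.c_[2*P,np.ones(len(P))];s=np.linalg.lstsq(A,(P**2).sum(1),rcond=None)[0];return s[:2].round(4),np.sqrt(s[2]+s[:2]@s[:2]).round(4)
def slot(c,m,box,z,name):
    x0,y0,x1,y1=box;s=m[y0:y1,x0:x1].astype('u1')*255
    for k in cv2.findContours(s,cv2.RETR_EXTERNAL,cv2.CHAIN_APPROX_NONE)[0]:
        if cv2.contourArea(k)<150: continue
        W=np.array([ray(c,u+x0,v+y0,z)[:2] for u,v in k[:,0]],np.float32)
        r=cv2.minAreaRect(W);b=cv2.boxPoints(r);e=[b[1]-b[0],b[2]-b[1]];e=max(e,key=np.linalg.norm)
        print(name,'ctr',np.round(r[0],4),'size',np.round(r[1],4),'yaw',round(float(np.arctan(e[1]/e[0])),3))
E
python3 - <<'E'
from m import *
d=np.load('w2.npz');c=(d['K'],d['R'],d['t']);im=cv2.imread('pics/w2.png');hsv=cv2.cvtColor(im,cv2.COLOR_BGR2HSV);V=hsv[...,2];S=hsv[...,1]
slot(c,~((V>200)&(S>90)),(333,202,364,252),.064,'tap')
slot(c,V<170,(500,155,535,232),.070,'port')
print(im[225,315:385].tolist()[::4])
m=((V>200)&(S<60)).astype('u1')*255;m2=m.copy();m2[:, :455]=0;m2[:130]=0;m2[255:]=0
print(im[225:300:6,240].tolist()); print(im[222:240:2,275].tolist())
cv2.imwrite('pics/w2c.png',np.hstack([cv2.resize(im[215:295,220:330],None,fx=4,fy=4),cv2.resize(im[180:260,300:390],None,fx=4,fy=4)]))
E
```

```text
tap ctr [0.5595 0.0779] size [0.0314 0.0104] yaw 0.011
port ctr [0.5323 0.1832] size [0.0312 0.0071] yaw 0.251
[[135, 134, 135], [128, 137, 149], [132, 242, 255], [139, 245, 255], [137, 244, 255], [138, 245, 255], [136, 224, 252], [135, 135, 135], [130, 128, 131], [130, 127, 131], [91, 155, 196], [139, 245, 255], [137, 244, 255], [135, 244, 255], [139, 245, 255], [133, 181, 220], [60, 58, 61], [44, 44, 44]]
[[209, 211, 213], [205, 209, 213], [181, 186, 188], [216, 220, 223], [217, 220, 222], [217, 221, 222], [214, 220, 222], [54, 50, 51], [67, 66, 66], [107, 110, 109], [151, 155, 154], [168, 173, 174], [57, 56, 54]]
[[69, 69, 70], [106, 110, 109], [165, 168, 170], [204, 208, 212], [153, 157, 160], [122, 123, 126], [121, 123, 127], [120, 124, 125], [118, 122, 123]]
```

View pics/w2c.png

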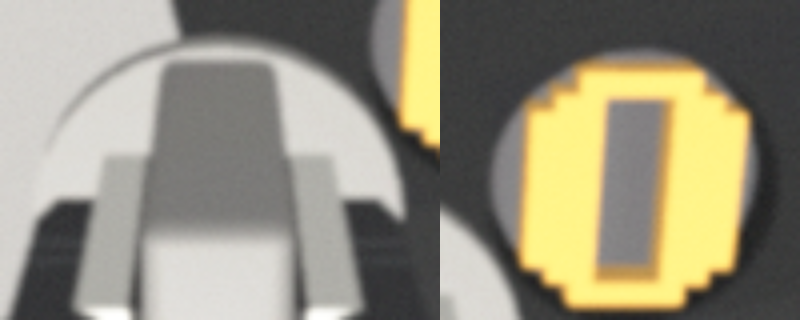

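```bash
python3 - <<'E'
from m import *
d=np.load('w2.npz');c=(d['K'],d['R'],d['t'])
P=np.array([ray(c,220+x/4,215+y/4,.1267)[:2] for x,y in [(50,135),(90,88),(140,58),(220,46),(300,62),(350,100),(385,150),(402,200)]])
print(fit(P))
E
```

```text
(array([0.5606, 0.0275]), np.float64(0.0234))
```

```bash
python3 -m handwheel '[[-0.1,3,0,0,0],[0,2.07,0,0,0],[0,0,-1.8,0,0],[0,0,-1.8,0,0],[0,0,0,0,0],[0,0,-0.2,0,0],[0,0,-0.2,0,0],[0,0,-0.2,0,0],[0,0,0,0,0]]'
```

```text
clock: 6.45
eef_pos: [0.5585, 0.0786, 0.1114]
eef_rot: [[0.0, -0.02, 1.0], [0.0, 1.0, 0.02], [-1.0, 0.0, 0.0]]
force: [0.2, 0.4, -1.4]
finger_gap: 0.0133
```

```bash
python3 -m handwheel '[[0,0,-0.2,0,0],[0,0,-0.15,0,0],[0,0,0,0,0]]'
python3 -m handwheel '[[0,0,0,-0.1,0],[0,0,0,-0.15,0],[0,0,0,-0.15,0],[0,0,0,0,0]]' 90
python3 -c "
from station import manip;o=manip.get_obs();print(o['torque'],o['force'])"
```

```text
clock: 6.82
eef_pos: [0.5583, 0.0786, 0.1076]
eef_rot: [[-0.0, -0.02, 1.0], [-0.0, 1.0, 0.02], [-1.0, -0.0, -0.0]]
force: [0.2, 0.6, -0.8]
finger_gap: 0.0132
clock: 7.32
eef_pos: [0.5583, 0.0785, 0.1077]
eef_rot: [[-0.0, 0.37, 0.929], [-0.001, 0.929, -0.37], [-1.0, -0.001, -0.0]]
force: [-1.3, -1.0, -1.7]
finger_gap: 0.0132
[-0.20092917  0.14373106  0.06459338] [-1.34197024 -1.03583575 -1.6958813 ]
```

```bash
python3 -m handwheel '[[0.02,0.02,0,-0.15,0],[0.02,0.02,0,-0.15,0],[0.02,0.02,0,-0.15,0],[0.02,0.02,0,-0.15,0],[0.02,0.02,0,-0.15,0],[0,0,0,-0.15,0],[0,0,0,-0.1,0],[0,0,0,0,0],[0,0,0,0,0]]'
python3 -c "
from station import manip;o=manip.get_obs();print(o['torque'],o['force'],o['q'].round(2))"
```

```text
clock: 8.45
eef_pos: [0.5597, 0.0797, 0.1079]
eef_rot: [[0.0, 0.981, 0.193], [0.0, 0.193, -0.981], [-1.0, 0.0, -0.0]]
force: [0.3, -0.7, -2.0]
finger_gap: 0.0131
[-0.05303312 -0.2123391   0.0096058 ] [ 0.32885781 -0.66675623 -1.96588846] [-0.76  0.58  0.68  1.98 -0.52  0.77  0.42]
```

```bash
for i in 1 2; do python3 -m handwheel '[[0,0,0,-0.06,0],[0,0,0,0,0],[0,0,0,0,0]]' | sed -n 2,4p
python3 -c "
from station import manip;o=manip.get_obs();print(o['torque'],o['force'])"; done
```

```text
eef_pos: [0.5597, 0.0797, 0.1079]
eef_rot: [[0.001, 0.991, 0.133], [0.0, 0.133, -0.991], [-1.0, 0.001, -0.0]]
force: [2.3, -0.4, -2.1]
[-0.00389777 -0.39208908  0.0610705 ] [ 2.30999007 -0.38716208 -2.14625033]
eef_pos: [0.5598, 0.0797, 0.1079]
eef_rot: [[0.001, 0.997, 0.073], [0.0, 0.073, -0.997], [-1.0, 0.001, 0.0]]
force: [3.3, -0.6, -3.4]
[ 0.0409489  -0.6388533   0.06601385] [ 3.30206928 -0.56911069 -3.35241846]
```

```bash
python3 -m handwheel '[[0,0,0,0.07,0],[0,0,1,0,0],[0,0,3,0,0]]'
python3 -m handwheel '[[-0.27,0.6,0,0.168,0],[-0.27,0.6,0,0.168,0],[-0.27,0.6,0,0.168,0],[-0.27,0.6,0,0.168,0],[-0.27,0.6,0,0.168,0],[-0.27,0.6,0,0.168,0],[-0.27,0.6,0,0.168,0],[-0.27,0.6,0,0.168,0],[-0.27,0.6,0,0.168,0],[-0.27,0.6,0,0.168,0],[0,0,0,0,0],[0,0,0,0,0]]'
python3 - <<'E'
from m import *
o=manip.get_obs();print(o['torque'],np.arctan2(*o['eef_rot'][:2,1][::-1])-np.pi/2)
c,im=snap('wrist','w3.png');np.savez('w3.npz',K=c[0],R=c[1],t=c[2])
E
```

```text
clock: 9.57
eef_pos: [0.5579, 0.0793, 0.1475]
eef_rot: [[-0.004, 0.99, 0.139], [-0.001, 0.139, -0.99], [-1.0, -0.004, 0.0]]
force: [0.4, 0.5, -0.8]
finger_gap: 0.0131
clock: 11.08
eef_pos: [0.5325, 0.139, 0.1481]
eef_rot: [[-0.0, -0.243, 0.97], [-0.0, 0.97, 0.243], [-1.0, -0.0, -0.0]]
force: [0.1, -0.5, -1.0]
finger_gap: 0.0128
[ 0.01050085  0.00989241 -0.00336896] 0.24596144951500953
```

View pics/w3.png

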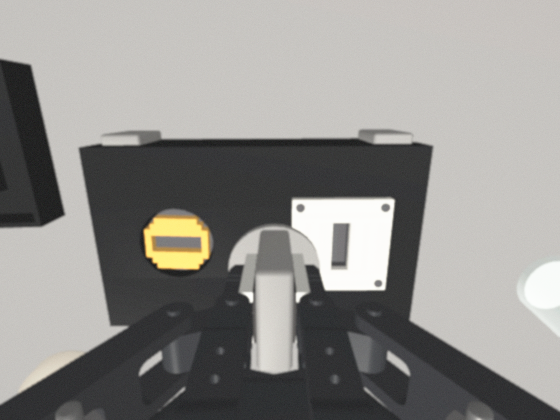

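Wrist view: the tap slot is now across the head, at (177,242), so the screw is turned. The port slot is at (340,246) on the plate.

```bash
python3 - <<'E'
from m import *
d=np.load('w3.npz');c=(d['K'],d['R'],d['t']);im=cv2.imread('pics/w3.png');V=cv2.cvtColor(im,cv2.COLOR_BGR2HSV)[...,2]
slot(c,V<190,(322,215,365,275),.070,'port slot'); print(V[245,325:358].tolist()); 
print('tops',[ray(c,u,v,.07).round(4)[:2].tolist() for u,v in [(291.5,198.5),(392.5,198.5),(393,291)]])
cv2.imwrite('pics/w3c.png',np.hstack([cv2.resize(im[215:295,220:330],None,fx=4,fy=4),cv2.resize(im[210:280,305:375],None,fx=4,fy=4)[:320] if 0 else cv2.resize(im[205:285,305:375],None,fx=4,fy=4)]))
E
```

```text
port slot ctr [0.5323 0.1844] size [0.0322 0.0106] yaw 0.249
[252, 253, 252, 253, 253, 252, 239, 184, 133, 125, 126, 122, 120, 126, 125, 124, 122, 121, 124, 113, 106, 112, 146, 197, 235, 250, 253, 253, 253, 253, 253, 253, 253]
tops [[0.5086, 0.1451], [0.4931, 0.207], [0.5556, 0.2303]]
```

View pics/w3c.png

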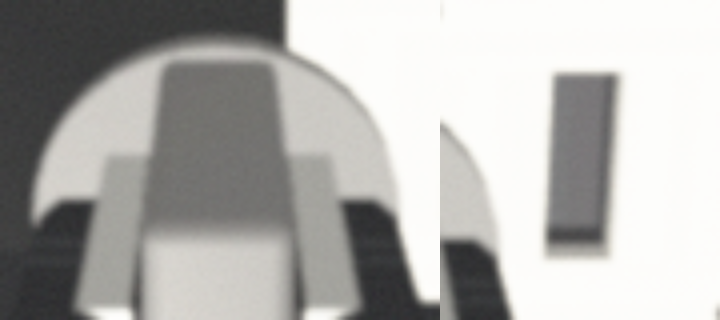

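```bash
python3 -m handwheel '[[-0.1,2.5,0,0,0],[0,2.07,0,0,0],[0,0,-1.3,0,0],[0,0,-1.2,0,0],[0,0,0,0,0],[0,0,-0.2,0,0],[0,0,-0.2,0,0],[0,0,-0.2,0,0],[0,0,0,0,0]]' 110
```

```text
clock: 12.25
eef_pos: [0.5314, 0.1853, 0.1168]
eef_rot: [[-0.0, -0.248, 0.969], [-0.0, 0.969, 0.248], [-1.0, 0.0, -0.0]]
force: [0.0, 0.7, -0.3]
finger_gap: 0.0127
```

```bash
python3 -m handwheel '[[0,0,-0.3,0,0],[0,0,-0.3,0,0],[0,0,-0.3,0,0],[0,0,0,0,0]]';python3 -m handwheel '[[0,0,-0.2,0,0],[0,0,-0.2,0,0],[0,0,-0.2,0,0],[0,0,0,0,0]]'
```

```text
clock: 12.75
eef_pos: [0.5315, 0.1853, 0.1076]
eef_rot: [[-0.0, -0.248, 0.969], [-0.0, 0.969, 0.248], [-1.0, -0.0, -0.0]]
force: [-0.4, -0.0, -1.6]
finger_gap: 0.0132
clock: 13.25
eef_pos: [0.5316, 0.1853, 0.102]
eef_rot: [[0.0, -0.248, 0.969], [0.0, 0.969, 0.248], [-1.0, 0.0, 0.0]]
force: [-1.5, -0.9, 5.5]
finger_gap: 0.0129
```

```bash
python3 -m handwheel '[[0,0,-0.15,0,0],[0,0,0,0,0]]';python3 -m handwheel '[[0,0,-0.1,0,0],[0,0,0,0,0]]';python3 -m handwheel '[[0,0,-0.05,0,0],[0,0,0,0,0]]'
```

```text
clock: 13.5
eef_pos: [0.5316, 0.1853, 0.1006]
eef_rot: [[0.0, -0.247, 0.969], [0.0, 0.969, 0.247], [-1.0, 0.0, 0.0]]
force: [-2.2, -1.2, 5.5]
finger_gap: 0.0127
clock: 13.75
eef_pos: [0.5316, 0.1854, 0.1004]
eef_rot: [[0.0, -0.247, 0.969], [0.001, 0.969, 0.247], [-1.0, 0.001, 0.0]]
force: [-4.6, -1.6, 13.6]
finger_gap: 0.0126
clock: 14.0
eef_pos: [0.5316, 0.1853, 0.1004]
eef_rot: [[0.0, -0.247, 0.969], [0.001, 0.969, 0.247], [-1.0, 0.001, 0.0]]
force: [-6.0, -1.4, 19.5]
finger_gap: 0.0127
```

```bash
python3 -m handwheel '[[0,0,0.06,-0.1,0],[0.01,0.02,0,-0.15,0],[0.01,0.02,0,-0.15,0],[0,0,0,0,0]]' 120
python3 -c "
from station import manip;o=manip.get_obs();print(o['torque'],o['force'])"
python3 -m handwheel '[[0.01,0.02,0,-0.15,0],[0.01,0.02,0,-0.15,0],[0.01,0.02,0,-0.15,0],[0.01,0.02,0,-0.15,0],[0.01,0.02,0,-0.15,0],[0.01,0.02,0,-0.15,0],[0.01,0,0,-0.15,0],[0.01,0,0,-0.15,0],[0,0,0,0,0],[0,0,0,0,0]]'
python3 -c "
from station import manip;o=manip.get_obs();print(o['torque'],o['force'],o['q'].round(2),np.arctan2(*o['eef_rot'][:2,1][::-1])-np.pi/2) if 0 else print(o['torque'],o['force'])"
```

```text
clock: 14.5
eef_pos: [0.5322, 0.1858, 0.1005]
eef_rot: [[0.001, 0.151, 0.989], [0.0, 0.989, -0.151], [-1.0, 0.001, 0.001]]
force: [-3.3, -1.4, 12.7]
finger_gap: 0.0128
[-0.35301345  0.81777943 -0.04906501] [-3.29371742 -1.36018034 12.66369642]
clock: 15.75
eef_pos: [0.5329, 0.1859, 0.1005]
eef_rot: [[0.0, 0.976, 0.218], [-0.0, 0.218, -0.976], [-1.0, 0.0, 0.0]]
force: [-4.0, -3.5, 16.2]
finger_gap: 0.0126
[-0.734529    1.00559966  0.00935573] [-3.99677042 -3.48531097 16.22013179]
```

```bash
python3 -m handwheel '[[0,0,0,-0.08,0],[0,0,0,0,0],[0,0,0,0,0]]'
python3 - <<'E'
from m import *
o=manip.get_obs();print(o['torque'],np.arctan2(*o['eef_rot'][:2,1][::-1])-np.pi/2)
c,im=snap('wrist','w4.png');np.savez('w4.npz',K=c[0],R=c[1],t=c[2])
E
```

```text
clock: 16.12
eef_pos: [0.5329, 0.1859, 0.1005]
eef_rot: [[0.001, 0.99, 0.14], [-0.0, 0.14, -0.99], [-1.0, 0.001, 0.0]]
force: [-3.6, -3.2, 14.6]
finger_gap: 0.013
[-0.75296487  1.01946778  0.0385136 ] -1.4306553225163863
```

View pics/w4.png

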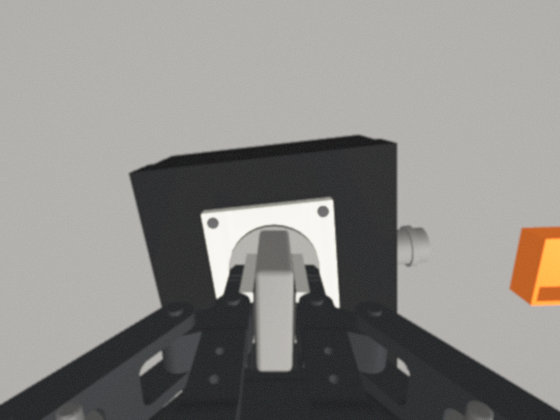

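Wrist view: the collar is on the plate and the wing is square in the jaws, twisted across the plate. The tool's turn from the slot is 1.68 rad. I'll hold briefly and hand in.

```bash
python3 -m handwheel '[[0,0,0,0,0],[0,0,0,0,0],[0,0,0,0,0]]'; python3 -c "
from station import manip;print(manip.hand_in())"
```

```text
clock: 16.55
eef_pos: [0.5329, 0.1859, 0.1005]
eef_rot: [[0.001, 0.99, 0.14], [-0.0, 0.14, -0.99], [-1.0, 0.0, 0.0]]
force: [-3.6, -3.9, 14.3]
finger_gap: 0.0125
the job is handed in; nothing more can be done
None
```

I shut the tap with the large grey key from the caddy, then pushed the key home in the steel plate, twisted it and handed in at 16.55 s while still gripping it. The hand-in gives no verdict, so what follows is from my own readings.

- **Tap screw:** I turned the tool to about 1.75 rad from the head's x axis. Even with the full 0.15 rad of play, that puts the screw at about 1.6 rad, its stop. A later wrist picture showed its slot lying crosswise on the head.
- **Plate:** the push force jumped at the height expected for the collar reaching the plate. At hand-in the key was pressed down with about 14 N.
- **Twist:** the tool ended about 1.68 rad past the slot direction. That puts the sprung cup at 1.53 rad or more if the key did not slip, and the last wrist picture showed the wing still square in the jaws.
- **Position:** the key's centre is within about 1 mm of the slot centre as I measured it, and the tool points straight down.

- **Not measured directly:** the turns of the screw and cup come from the tool's angle. The wrist torque readings about the vertical stayed small (under 0.07 N m), so they did not clearly confirm either stop.
- **Other items:** I kept clear of the cave, jar, clip and scoop, but took no final picture to check them.

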